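# Set the syringe pump's pusher and lock it to the first clutch slip

## Task

Slide the syringe pump's pusher carriage up to the syringe and gently on until the syringe sits fully home against the front stop, with the carriage still touching the plunger. Then tighten the carriage's winged lock screw clockwise until its drag clutch first slips, stop there without grinding the clutch on, and let go. Leave the other things on the bench alone.

Things in the scene. Friction and masses are not known exactly. Their poses are not given: they have to be found in the camera images.
- pump: open-frame syringe pump, white base 110 x 320 x 45 mm, fixed to the bench; origin at the centre of its underside; its +y axis is the pushing direction (from the grey motor housing, 87 mm high, towards the front stop), z up. A loose syringe lies in its V cradle with its axis 78 mm above the bench.
- pump_seat (a point): fixed point of the pump on the rear face of the front stop, on the syringe axis: where the syringe's front shoulder is when the syringe is fully home; axes as the pump's
- nose (a point): centre of the front shoulder of the loose syringe (clear barrel diameter 29 mm, 100 mm long; 90 g); it starts 5 to 14 mm short of the stop and slides forward in the cradle when its plunger is pushed; its +y axis points along the syringe to the front. The plunger is stiff: the syringe behaves as one rigid piece
- plunger_end (a point): centre of the rear face of the syringe's plunger disc (diameter 30 mm), 155 mm behind the nose: the face that the carriage pushes on
- pusher_face (a point): centre of the carriage's front (+y) face, on the syringe axis; the carriage is a grey block 30 mm thick (along y), its top 100 mm above the bench; it slides only along the pump's y axis, with about 3.5 N of friction, stays where it is left, and travels with the lock screw on its top; axes as the pump's
- wing (a point): grip point of the lock screw's wing, on the screw's vertical axis, 148 mm above the bench. The wing is an upright steel plate 36 mm long (along this point's x axis), 9 mm thick (along its y axis), 32 mm tall (from 20 mm below to 12 mm above this point). Below it a thin neck and a round clutch housing, diameter 28 mm, its top 28 mm below this point. By the wing the carriage can be slid too
- media_bottle: amber bottle with cap, diameter 64 mm, 140 mm tall, origin at the centre of its underside; bystander
- sample_cup: white cup, diameter 64 mm, 70 mm tall, origin at the centre of its underside; bystander
- tube_rack: rack of capped tubes, 60 x 160 x 80 mm, origin at the centre of its underside; bystander
- screw_axis (a point): point on the carriage top, on the lock screw axis, 15 mm behind the pusher face. Clockwise from above tightens: the screw turns freely at 0.05 N m for a hidden angle of 0.9 to 2.6 rad until tight; from there the clutch slips at 0.5 N m (some 0.3 N m stays felt when the hand pauses), the wing turning over the still screw. A slip of 5 to 15 degrees is ample; over 28 degrees in all spoils the clutch

How it is judged (in metres and radians):
On the way, in this order (a step that is already met when the one before it is completed fails the run):
1. the syringe is home against the front stop (within 3 mm) with the pusher face within 3 mm of the plunger end (distance between nose and pump_seat below 0.003 m and y of plunger_end in the frame of pusher_face below 0.003 m), for 0.2 s.
2. the lock screw is tight and its clutch has slipped (value of joint screw above 2.65 rad and value of joint cap above 0.03 rad), for 0.1 s.
At the end, for the whole second after the job is handed in: The syringe is home against the front stop (within 3 mm), the pusher face is within 3 mm of its plunger end, the lock screw is within 0.15 rad of fully tight, and its clutch has slipped by more than 0.03 and less than 0.5 rad; nothing is held (all of step 1 and all of step 2 and value of joint cap below 0.5 rad); the robot touches nothing.
It fails at once if the clutch is ground on by more than 0.5 rad (28 degrees) of slip (value of joint cap above 0.5 rad).
It fails at once if the syringe is pressed with more than 25 N (contact force between syringe and carriage above 25 N).
It fails at once if a bystander is moved by more than 30 mm (distance of any of media_bottle, sample_cup, tube_rack from where it was at the start of the episode above 0.03 m).
It also fails if it takes over 64 s, if anything falls off the work surface, if the arm or the gripper's body presses on something with over 40 N, if the wrist force passes 120 N, or if a joint passes its speed limit or range.

## Robot

A 6-joint arm with a two-finger parallel gripper is mounted at the origin on the work surface. World frame = base frame: x ahead of the robot, y to its left, z up, the work surface at z = 0. Lengths are in m, angles in degrees, forces in N, time in s.
With the tool pointing down it reaches from about 0.325 to 0.875 m from the base axis. Payload 4.4 kg.
Tool frame: the origin (TCP) lies at the very end of the fingers, on their centre line; the grasp point (between the pads) lies 19 mm behind it; x points along the fingers, y is the direction in which the jaws open and shut, and the axes are right-handed (so a half turn about x gives the same grasp; the last joint's range is limited). The gripper opens to 85 mm and grips with 20 to 120 N. Pads are 22 mm wide; open, the fingers measure 114 mm over their backs; the gripper's body (76 mm by 85 mm) begins 54 mm behind the grasp point. The pads swing forward as they close: fully open they stand 13 mm farther back than shut.
Start: joints at [-8.623, 11.837, 88.321, -0, 79.842, -8.623], TCP at [0.575, -0, 0.231] pointing down, gripper open.
Joint ranges: [-156.59, 156.59], [-49.26, 127.26], [12.9, 141.05], [-63.56, 243.56], [4.71, 150.69], [-161.64, 161.64]. Speed limits (degrees/s): [159.86, 159.86, 180, 180, 180, 180].

## Interface

Orientations are given as a 3x3 rotation matrix whose columns are the frame's x, y, z axes.
In Python, from bench import robot gives the robot as it stands. Calls block until the motion is done:
- robot.move_to(position, orientation): joint-space move of the TCP to a pose.
- robot.line_to(position, frame=None, vel=0.15, stop_force=None): straight line of the TCP; frame=None keeps the orientation; vel is the mean speed in m/s. With stop_force (N) it stops when the force on the tool has changed by that much, and returns True; else False.
- robot.move_joints(angles): joint-space move.
- robot.set_gripper(opening): opening from 0.0 (shut) to 1.0 (fully open); the grip force is fixed at half the most; returns when the fingers have stopped.
- robot.wait(seconds).
- robot.inverse_kinematics(position, orientation): joint angles nearest the present ones, or None.
- robot.state(): the state.
- robot.camera(name): name is "scene" or "side" or "wrist"; returns the picture (480x640x3 uint8, blue, green, red); there is no depth.
- robot.get_calibration(name): a dict with "intrinsics" (3x3 intrinsics, pixels), "camera_from_world" (4x4, takes a point from world to camera coordinates); the wrist camera has in their place "tool_from_camera" (4x4, takes a point from camera to tool coordinates, whose origin is the TCP and whose axes are the tool frame's). Camera axes: x right, y up, looking along -z (the intrinsics and any distortion apply to the point x, -y, -z); pixel columns grow to the right and rows downward; lengths in m; the calibration is good to about 2 mm. A picture is of the moment at which its call begins: read the wrist's pose just before it. get_calibration takes no time and is no camera call.
A pose or a line that the arm cannot do raises robot.MotionError and nothing moves.
- robot.job_done(): hands the job in, once; it reports no verdict.
Trained networks look in the newest picture that a camera, given by its name, has taken for a name from the list of things; names that differ only in an ending like _2 or _b are one class to them, and where a whole thing is asked for, a point or a joint stands for the part that bears it (a point fixed in the world has none). Each returns a list of dicts, best first, with "p" (0 to 1); they miss things now and then, are a little off and sometimes report something else, mostly with a low value. They report only what shows in the picture. A call takes as long as a camera call.
- robot.regions_of(target, camera): "mask" (480x640 bool, what is visible of it) and "box" ([left, top, width, height] in pixels, round what is visible of it).
The state is a dict: "time": time; "joint_positions": joint angles; "joint_velocities": joint speeds; "joint_efforts": joint torques, N m; "position": TCP position; "orientation": TCP orientation; "ft_force": force on the tool from outside, world axes, zero at the start; "ft_torque": the same for the moment, N m; "width": opening from 0.0 (shut) to 1.0 (fully open).
Only numpy, scipy, OpenCV 4.12 (cv2) and the standard library are available. Lean on these libraries where they do the work, as an engineer would, in place of code of your own. Each camera call takes 0.05 s, during which the arm holds its last target.

## Working session

There is one attempt and no reset: what is moved stays moved. The work goes in short steps, each a Python script; the robot and the scene stay as the last script left them, time stands still between calls to the robot, and variables do not carry over. Pictures are saved under pics/ and viewed, and the job is handed in when it is done.

```bash
mkdir -p pics; ls
python3 - <<'E'
from bench import robot
import cv2,numpy as np
for n in ["scene","side","wrist"]:
    im=robot.camera(n); cv2.imwrite(f"pics/{n}0.png",im)
    c=robot.get_calibration(n); print(n,{k:np.round(v,4).tolist() if not isinstance(v,str) else v for k,v in c.items()})
    for t in ["pump","wing","nose","pusher_face","tube_rack","media_bottle","sample_cup"]:
        r=robot.regions_of(t,n)
        print(t,[(round(q["p"],2),[int(v) for v in q["box"]]) for q in r[:2]])
print(robot.state())
E
```

```text
pics
scene {'intrinsics': [[461.8039, 0.0, 319.1755], [0.0, 461.8039, 235.5295], [0.0, 0.0, 1.0]], 'camera_from_world': [[-0.6745, 0.7382, -0.0097, 0.3659], [-0.6129, -0.5525, 0.5649, 0.242], [0.4116, 0.3869, 0.8251, -1.3531], [0.0, 0.0, 0.0, 1.0]]}
pump [(0.95, [255, 181, 78, 134])]
wing [(0.78, [271, 191, 16, 13]), (0.52, [254, 181, 76, 132])]
nose [(0.87, [287, 237, 24, 50])]
pusher_face [(0.98, [260, 193, 35, 36])]
tube_rack [(0.71, [429, 340, 83, 77]), (0.46, [260, 193, 39, 38])]
media_bottle [(0.65, [184, 164, 26, 46])]
sample_cup [(0.57, [229, 147, 21, 29])]
side {'intrinsics': [[551.1697, 0.0, 317.7391], [0.0, 551.1697, 235.9481], [0.0, 0.0, 1.0]], 'camera_from_world': [[0.8348, -0.5505, 0.0021, -0.4689], [0.4104, 0.6249, 0.6642, -0.2926], [-0.3669, -0.5536, 0.7476, -1.0921], [0.0, 0.0, 0.0, 1.0]]}
pump [(0.84, [306, 211, 67, 144])]
wing [(0.62, [333, 269, 17, 25])]
nose [(0.66, [325, 218, 16, 51])]
pusher_face [(0.87, [313, 266, 52, 47])]
tube_rack [(0.62, [202, 132, 48, 56])]
media_bottle [(0.63, [423, 337, 42, 60])]
sample_cup [(0.84, [365, 389, 35, 45])]
wrist {'intrinsic
[... 558 characters left out ...]
 7.98435249e+01, -8.62222154e+00]), 'joint_velocities': array([-0.0555951 , -0.01930438, -0.10173079,  0.01321467, -0.06624934,
        0.04226788]), 'joint_efforts': array([-7.55769361e-04, -3.83057034e+01, -2.91963458e+01, -1.90437154e-04,
        7.48785314e-04,  2.06061873e-05]), 'position': array([5.75001817e-01, 1.43472122e-05, 2.31289065e-01]), 'orientation': array([[-1.80864578e-05,  1.00000000e+00,  3.60519159e-06],
       [ 4.08022830e-05,  3.60592955e-06, -9.99999999e-01],
       [-9.99999999e-01, -1.80863107e-05, -4.08023482e-05]]), 'ft_force': array([ 0.01421224,  0.27894162, -0.10837282]), 'ft_torque': array([-0.02002593,  0.00656291, -0.02412402]), 'width': 0.9969883509306718}
```

View pics/scene0.png

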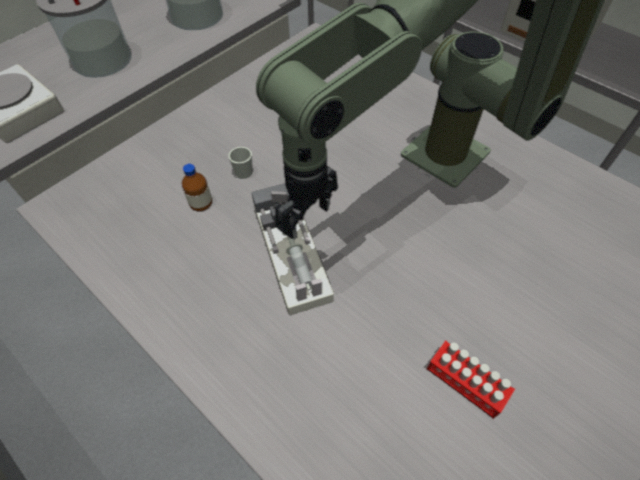

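View pics/side0.png

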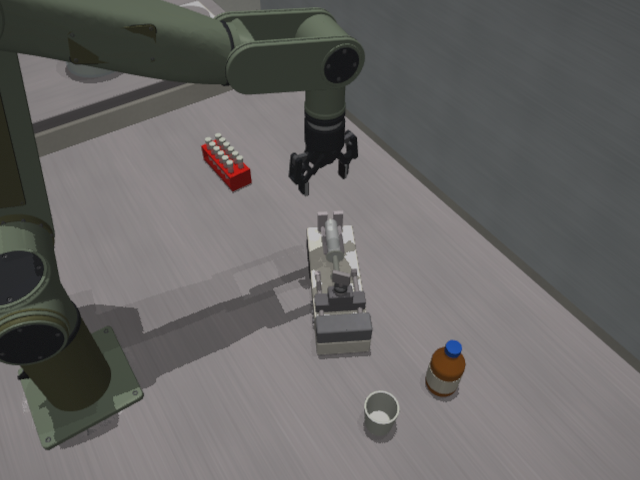

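View pics/wrist0.png

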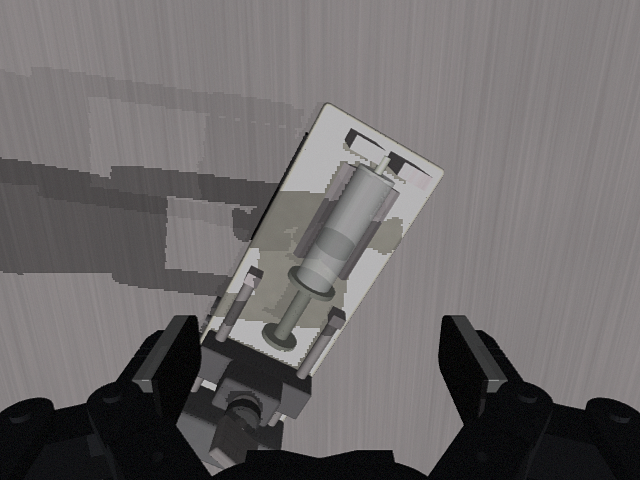

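```bash
cat > h.py <<'E'
from bench import robot
import cv2,numpy as np
def cam(name,st=None):
    c=robot.get_calibration(name); K=np.array(c["intrinsics"])
    if name=="wrist":
        T=np.eye(4);T[:3,:3]=st["orientation"];T[:3,3]=st["position"]
        W=T@np.array(c["tool_from_camera"])
    else: W=np.linalg.inv(np.array(c["camera_from_world"]))
    return K,W
def pix2w(K,W,uv,z):
    d=np.linalg.solve(K,[uv[0],uv[1],1.]); d=W[:3,:3]@np.array([d[0],-d[1],-d[2]])
    o=W[:3,3]; return o+d*(z-o[2])/d[2]
def w2pix(K,W,p):
    q=np.linalg.inv(W)@np.append(p,1.); q=K@np.array([q[0],-q[1],-q[2]]); return q[:2]/q[2]
def Rdown(phi): # tool x down, tool y at heading phi (rad)
    y=np.array([np.cos(phi),np.sin(phi),0]);x=np.array([0,0,-1.]);return np.column_stack([x,y,np.cross(x,y)])
E
python3 - <<'E'
from h import *
st=robot.state();K,W=cam("wrist",st)
for n,uv,z in [("FL",(325,103),.045),("FR",(443,173),.045),("disc",(281,335),.078),("wing c",(240,440),.148),("noseshoulder",(377,172),.078)]:
    print(n,pix2w(K,W,uv,z))
for n,uvs in [("scene",(279,197)),("side",(341,279))]:
    K,W=cam(n); print(pix2w(K,W,uvs,.148))
E
```

```text
FL [0.58001568 0.07567576 0.045     ]
FR [0.67370836 0.02279505 0.045     ]
disc [ 0.5446047  -0.10377567  0.078     ]
wing c [ 0.52152464 -0.14237098  0.148     ]
noseshoulder [0.61683746 0.02942788 0.078     ]
[ 0.51777871 -0.14730792  0.148     ]
[ 0.51075128 -0.1595416   0.148     ]
```

Run:
```python
from h import *
phi=np.radians(-29.4); py=np.array([-np.sin(phi),np.cos(phi),0])
p=np.array([.517,-.15,0])-.10*py; p[2]=.27
robot.move_to(p,Rdown(phi))
robot.wait(.2)
st=robot.state(); im=robot.camera("wrist"); cv2.imwrite("pics/w1.png",im)
K,W=cam("wrist",st); np.savez("w1.npz",K=K,W=W)
for t in ["pump","wing","nose","pusher_face"]:
    for q in robot.regions_of(t,"wrist")[:2]:
        m=q["mask"];ys,xs=np.nonzero(m);print(t,round(q["p"],2),q["box"],xs.mean(),ys.mean(),cv2.minAreaRect(np.column_stack([xs,ys]).astype(np.float32)))
print(st["joint_positions"],st["time"],st["position"])
for n in ("scene","side"):
    im=robot.camera(n); cv2.imwrite(f"pics/{n}1.png",im)
```

```text
pump 0.98 [247.9, 0.0, 147.2, 192.1] 320.3190704396775 95.28837669253005 ((320.5, 96.0), (192.0, 141.0), 90.0)
wing 0.8 [288.7, 47.4, 64.0, 46.5] 320.00668036998974 71.13926002055499 ((318.7720031738281, 70.61282348632812), (62.480857849121094, 43.96078872680664), 46.97493362426758)
pusher_face 0.66 [254.1, 48.9, 138.1, 46.0] 320.46704113662645 74.16454650586486 ((320.0, 73.0), (46.0, 138.0), 90.0)
[-3.61963945e+01  4.04601798e+00  9.25534292e+01  1.05915883e-02
  8.34368913e+01 -6.93452953e+00] 2.425 [ 0.46846302 -0.23593022  0.26967178]
```

View pics/w1.png

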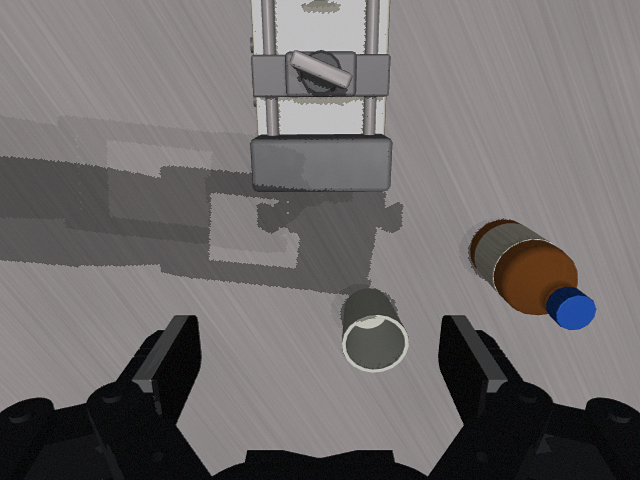

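Run:
```python
from h import *
d=np.load("w1.npz");K,W=d["K"],d["W"]
a,b=pix2w(K,W,(292,52),.16),pix2w(K,W,(350,80),.16);print(a,b,(a+b)/2,np.degrees(np.arctan2(*(b-a)[1::-1])))
phi=np.radians(-29.4)
p=(a+b)/2; p[2]=.25
robot.move_to(p,Rdown(phi)); robot.wait(.2)
st=robot.state(); im=robot.camera("wrist"); cv2.imwrite("pics/w2.png",im)
K,W=cam("wrist",st); np.savez("w2.npz",K=K,W=W,pos=st["position"])
for t in ["pump","wing","nose","pusher_face"]:
    for q in robot.regions_of(t,"wrist")[:2]:
        m=q["mask"];ys,xs=np.nonzero(m);print(t,round(q["p"],2),q["box"],cv2.minAreaRect(np.column_stack([xs,ys]).astype(np.float32)))
print(st["joint_positions"],st["time"],st["position"],st["ft_force"])
cv2.imwrite("pics/w2z.png",cv2.resize(im[130:330,220:420],(800,800)[:2])[:600] if 0 else cv2.resize(im[150:300,220:420],(800,600)))
```

```text
[ 0.50680072 -0.13751891  0.16      ] [ 0.52811133 -0.16621733  0.16      ] [ 0.51745602 -0.15186812  0.16      ] -53.403502669652525
pump 0.86 [239.4, 0.0, 153.2, 312.9] ((315.0, 155.5), (311.0, 148.0), 90.0)
wing 0.57 [289.4, 200.5, 58.3, 53.5] ((321.5616455078125, 224.83563232421875), (61.56365203857422, 47.7527961730957), 20.556041717529297)
nose 0.65 [288.5, 0.0, 55.1, 137.7] ((315.5, 69.0), (138.0, 57.0), 90.0)
pusher_face 0.97 [250.8, 180.9, 135.1, 76.1] ((317.5, 218.0), (76.0, 133.0), 90.0)
[-2.56546510e+01  6.63109137e+00  9.20251125e+01 -1.77625284e-02
  8.12942910e+01  3.83926827e+00] 3.4583 [ 0.51733942 -0.15295505  0.25043578] [-0.90203492 -0.8347559  -0.03594291]
```

View pics/w2.png

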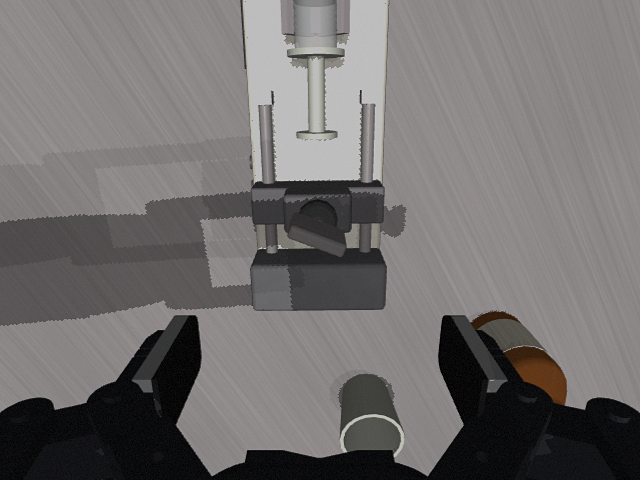

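View pics/w2z.png

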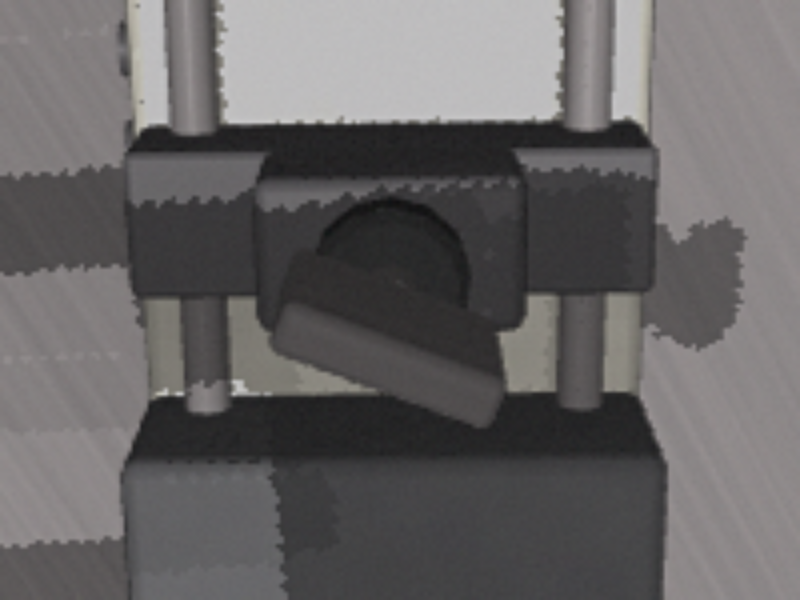

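Run:
```python
from h import *
d=np.load("w2.npz");K,W=d["K"],d["W"]
f=lambda x,y:(220+x/4,150+y/4)
P=[pix2w(K,W,f(*c),.16) for c in [(285,303),(503,372),(490,425),(275,352)]]
print(np.round(P,4)); print("wing c",np.mean(P,0), np.linalg.norm(P[1]-P[0]),np.linalg.norm(P[3]-P[0]))
for a,b in((0,1),(3,2)): v=P[b]-P[a];print(np.degrees(np.arctan2(v[1],v[0])))
A=lambda u,v:np.degrees(np.arctan2(v[1]-u[1],v[0]-u[0]))
disc=pix2w(K,W,(316.5,133),.078);fl=pix2w(K,W,(315.5,50),.078)
print("syr axis",disc,fl,A(disc,fl)-90)
l,r=pix2w(K,W,f(128,293),.1),pix2w(K,W,f(655,293),.1);print("carr back edge",l,r,A(l,r),np.linalg.norm(r-l))
l2,r2=pix2w(K,W,f(133,152),.1),pix2w(K,W,f(652,150),.1);print("carr front edge?",l2,r2,A(l2,r2),np.linalg.norm(r2-l2), (l+r)/2,(l2+r2)/2)
st=robot.state();print(st["position"],st["time"],st["ft_force"])
```

```text
[[ 0.5082 -0.1371  0.16  ]
 [ 0.5309 -0.1623  0.16  ]
 [ 0.5252 -0.1688  0.16  ]
 [ 0.5031 -0.1429  0.16  ]]
wing c [ 0.51684917 -0.15277314  0.16      ] 0.03386117377061366 0.007759824880270758
-47.959327402039705
-49.40597257598719
syr axis [ 0.54334384 -0.10428637  0.078     ] [ 0.57047475 -0.05513516  0.078     ] -28.898199731321995
carr back edge [ 0.47125668 -0.13557571  0.1       ] [ 0.55544231 -0.18319307  0.1       ] -29.493516975146807 0.09671935440276234
carr front edge? [ 0.48615777 -0.11377363  0.1       ] [ 0.56696818 -0.15905862  0.1       ] -29.265645743123844 0.0926339689389035 [ 0.51334949 -0.15938439  0.1       ] [ 0.52656297 -0.13641613  0.1       ]
[ 0.51731633 -0.15250479  0.25018059] 3.7083 [0.58877953 0.19160848 0.25818626]
```

Run:
```python
from h import *
d=np.load("w2.npz");K,W=d["K"],d["W"]
print(pix2w(K,W,(318.5,218.7),.12))
phi=np.radians(130); c=np.array([.5170,-.1520,.20])
robot.move_to(c,Rdown(phi)); 
c[2]=.130; robot.line_to(c,vel=.1); robot.wait(.3)
st=robot.state(); print(st["position"],st["joint_positions"],st["time"],st["ft_force"],st["ft_torque"])
cv2.imwrite("pics/w3.png",robot.camera("wrist"));im=robot.camera("side");cv2.imwrite("pics/s3.png",cv2.resize(im[180:380,240:460],(660,600)))
```

```text
[ 0.5183818  -0.15146781  0.12      ]
[ 0.51739988 -0.15217892  0.13063519] [-2.55869873e+01  1.35503676e+01  9.89865465e+01  5.94251494e-05
  6.73914634e+01 -1.55589077e+02] 7.225 [-0.29776758 -0.1908036  -0.37239954] [-0.01225549 -0.03130044  0.02154083]
```

View pics/w3.png

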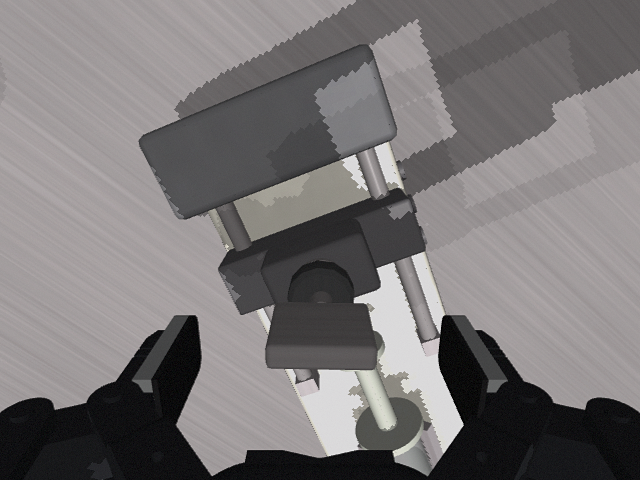

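View pics/s3.png

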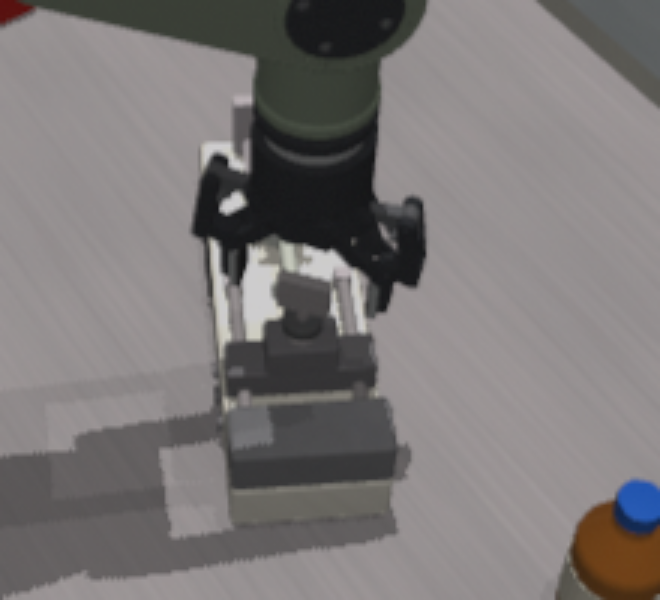

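Run:
```python
from h import *
phi=np.radians(40); c=np.array([.5174,-.1519,.130])
robot.line_to(c,frame=Rdown(phi)) if 0 else robot.move_to(c,Rdown(phi)); robot.wait(.2)
st=robot.state(); print(st["position"],st["joint_positions"],st["time"],st["ft_force"],st["ft_torque"])
cv2.imwrite("pics/w4.png",robot.camera("wrist"))
```

```text
[ 0.51740968 -0.15190011  0.13001854] [-2.55597604e+01  1.36306711e+01  9.89691076e+01  6.00637164e-04
  6.73983485e+01 -6.55746851e+01] 8.925 [ 0.73977464 -0.63592641 -0.13132671] [-0.01601196  0.04317122  0.00033653]
```

View pics/w4.png

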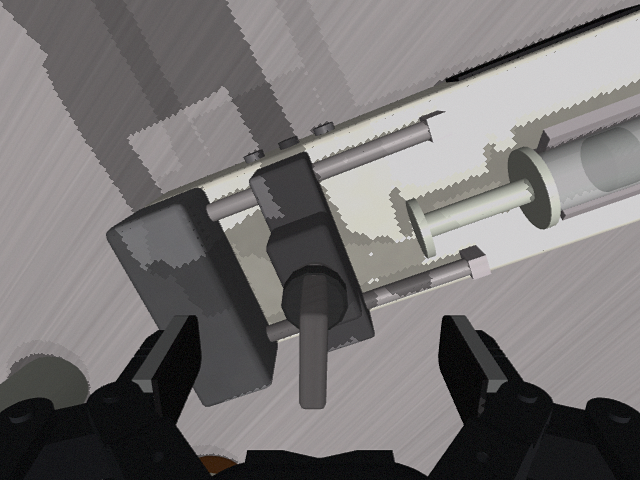

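Run:
```python
from h import *
st=robot.state();K,W=cam("wrist",st)
a=pix2w(K,W,(313.5,277),.16);b=pix2w(K,W,(312.5,408),.16);print(a,b,(a+b)/2,np.linalg.norm(b-a),np.degrees(np.arctan2(*(b-a)[1::-1])))
print(w2pix(K,W,np.append(st["position"][:2],.16)),w2pix(K,W,np.append(st["position"][:2],.12)))
```

```text
[ 0.49718659 -0.12949052  0.16      ] [ 0.5273062  -0.16620392  0.16      ] [ 0.51224639 -0.14784722  0.16      ] 0.04748752982964315 -50.63460495788694
[317.26182021 363.67263335] [317.72188472 303.99043397]
```

Run:
```python
from h import *
robot.line_to(np.array([.5168,-.1522,.130]),vel=.1)
robot.set_gripper(0.0); robot.wait(.2)
px=np.array([.871,-.491,0]);py=np.array([.491,.871,0])
for i in range(4):
    st=robot.state(); print(st["position"],st["width"],st["time"],st["ft_force"]@px,st["ft_force"]@py,st["ft_force"][2],st["ft_torque"]);robot.wait(.05)
cv2.imwrite("pics/w5.png",robot.camera("wrist"))
```

```text
[ 0.5164876  -0.15220792  0.13011802] 0.09498403126215584 10.1083 -3.481049744057608 -1.2714244418942071 3.764236752115391 [-0.01574365  0.55572938 -0.02905248]
[ 0.51648963 -0.15224242  0.13010123] 0.09312265496723302 10.1583 -1.7199037504653367 -1.9564495810978608 3.7929998425845914 [-0.01809601  0.53405017 -0.04629934]
[ 0.51650824 -0.15222489  0.13011523] 0.0909669856869547 10.2083 -2.5181099683465926 -1.2252110838287256 4.085607109847369 [-0.01403626  0.60183977 -0.06129598]
[ 0.51650778 -0.15223825  0.13009886] 0.09214577090699444 10.2583 -3.0066338653014126 -2.0384654987807123 3.2643312081098235 [-0.01738063  0.64962762 -0.01813089]
```

View pics/w5.png

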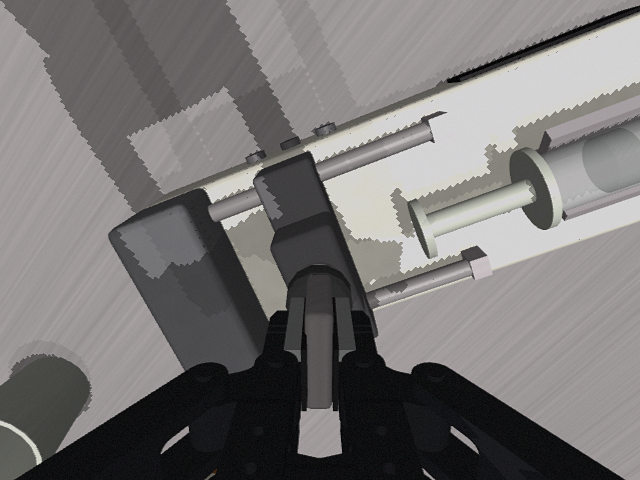

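```bash
cat >> h.py <<'E'
ph=np.radians(-29.3); PX=np.array([np.cos(ph),np.sin(ph),0]); PY=np.array([-np.sin(ph),np.cos(ph),0])
def rep(n=3):
    F=[];T=[]
    for i in range(n):
        st=robot.state();F.append(st["ft_force"]);T.append(st["ft_torque"]);robot.wait(.02)
    F=np.mean(F,0);T=np.mean(T,0)
    print("t%.2f pos %s w%.3f Fx%.1f Fy%.1f Fz%.1f T%s phi%.1f"%(st["time"],np.round(st["position"],4),st["width"],F@PX,F@PY,F[2],np.round(T,3),np.degrees(np.arctan2(st["orientation"][1,1],st["orientation"][0,1]))),flush=True)
    return st,F,T
E
python3 - <<'E'
from h import *
st,F,T=rep()
p0=np.array([.5168,-.1522,.130]); np.save("p0.npy",p0)
for s in (.015,.030):
    print(robot.line_to(p0+s*PY,vel=.04,stop_force=9)); rep()
cv2.imwrite("pics/w6.png",robot.camera("wrist"))
E
```

```text
t10.39 pos [ 0.5165 -0.1522  0.1301] w0.094 Fx-3.8 Fy-1.5 Fz4.3 T[-0.001  0.7   -0.023] phi40.0
False
t10.97 pos [ 0.524  -0.1388  0.1301] w0.091 Fx-3.8 Fy-1.5 Fz4.9 T[ 0.098  0.788 -0.026] phi40.0
False
t11.54 pos [ 0.5312 -0.1257  0.1301] w0.099 Fx-4.6 Fy-1.6 Fz5.4 T[ 0.138  0.81  -0.002] phi40.0
```

View pics/w6.png

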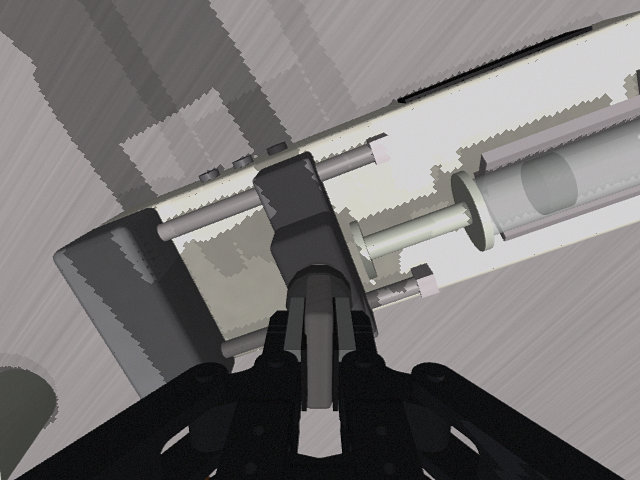

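Run:
```python
from h import *
p0=np.load("p0.npy")
print(robot.line_to(p0+.065*PY-.0003*PX,vel=.018,stop_force=8)); st,F,T=rep()
print((st["position"]-p0)@PY)
robot.wait(.2);rep()
cv2.imwrite("pics/w7.png",robot.camera("wrist"));im=robot.camera("scene");cv2.imwrite("pics/sc7.png",cv2.resize(im[180:320,240:400],(686,600)))
```

```text
True
t12.68 pos [ 0.5376 -0.1137  0.1301] w0.094 Fx-0.6 Fy-1.6 Fz4.0 T[-0.221  0.161 -0.023] phi40.1
0.04373655972375534
t12.93 pos [ 0.5375 -0.1137  0.1301] w0.093 Fx1.4 Fy-0.9 Fz4.7 T[-0.249 -0.231 -0.014] phi40.0
```

View pics/w7.png

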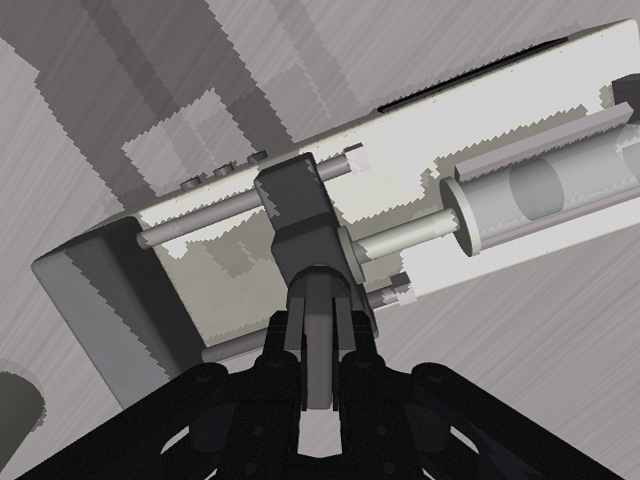

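View pics/sc7.png

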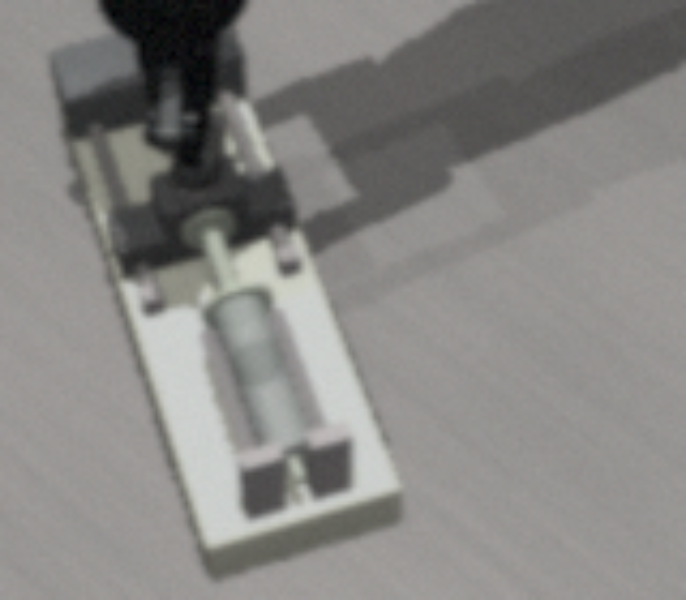

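Run:
```python
from h import *
p0=np.load("p0.npy")
s=.0437
while s<.062:
    s+=.0015
    h=robot.line_to(p0+s*PY-.0002*PX,vel=.015,stop_force=9)
    F=np.mean([robot.state()["ft_force"] for _ in range(1)],0); print("%.4f"%s,h,"%.1f %.1f"%(F@PY,F@PX),round(robot.state()["time"],2),end=" | ")
    robot.wait(.03);st=robot.state();print("%.1f"%(st["ft_force"]@PY),"%.4f"%((st["position"]-p0)@PY))
    if h or st["ft_force"]@PY<-8: break
rep()
```

```text
0.0452 False -4.3 -0.2 13.37 | -5.2 0.0440
0.0467 False -8.4 -0.7 13.65 | -8.5 0.0442
t13.72 pos [ 0.538  -0.1133  0.13  ] w0.094 Fx-0.4 Fy-8.0 Fz7.0 T[-1.278  0.69   0.01 ] phi40.1
```

Run:
```python
from h import *
im=cv2.imread("pics/wrist0.png");cv2.imwrite("pics/w0z.png",cv2.resize(im[110:260,280:460],(720,600),interpolation=cv2.INTER_CUBIC))
robot.wait(.1);rep()
im=robot.camera("wrist");cv2.imwrite("pics/w8z.png",cv2.resize(im[50:200,440:640],(800,600),interpolation=cv2.INTER_CUBIC))
im=robot.camera("scene");cv2.imwrite("pics/sc8z.png",cv2.resize(im[225:315,260:340],(533,600),interpolation=cv2.INTER_CUBIC))
```

```text
t13.87 pos [ 0.538  -0.1134  0.1301] w0.095 Fx-0.8 Fy-8.4 Fz6.5 T[-1.295  0.679  0.011] phi40.1
```

View pics/w0z.png

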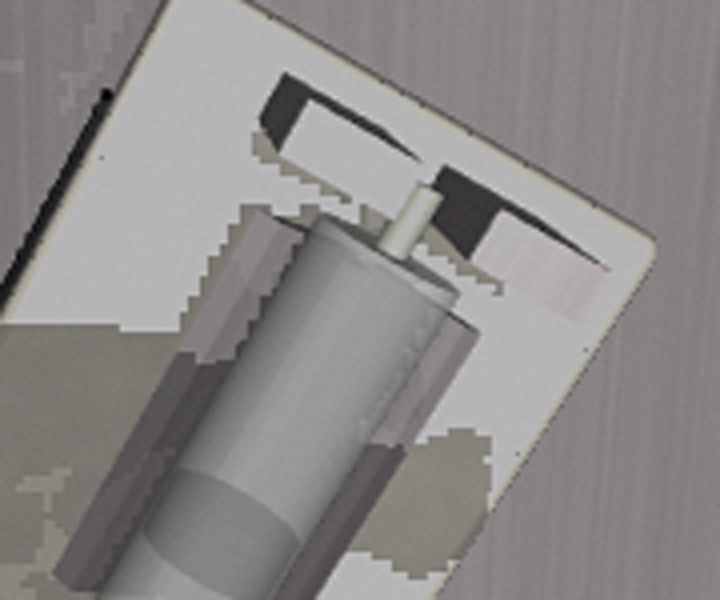

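View pics/w8z.png

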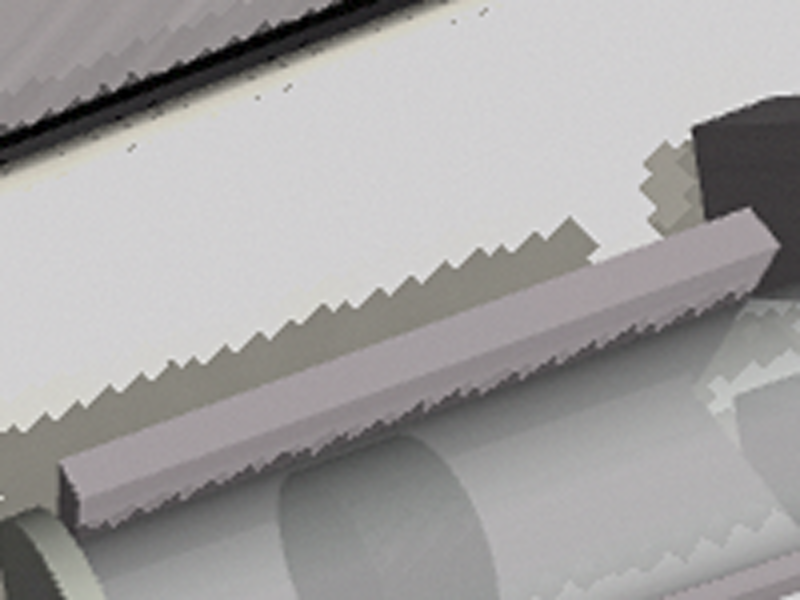

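View pics/sc8z.png

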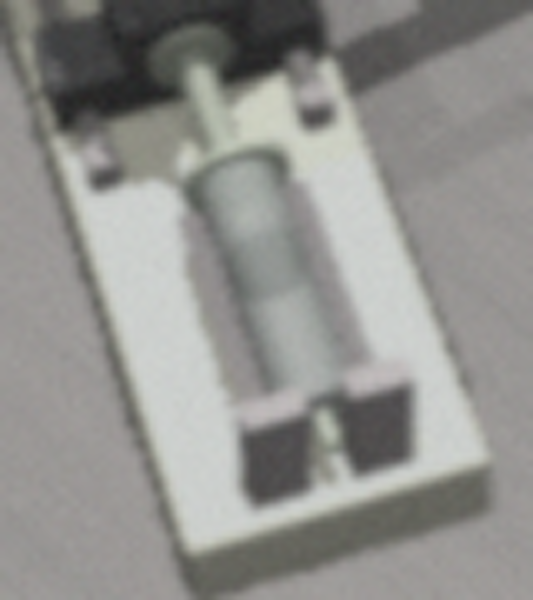

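Run:
```python
from h import *
robot.wait(.02)
p0=np.load("p0.npy")
st=robot.state();im=robot.camera("wrist");cv2.imwrite("pics/w9.png",im);K,W=cam("wrist",st)
S=lambda p:((p-p0)@PY*1000,(p-p0)@PX*1000)
print("now flange",S(pix2w(K,W,(468,216),.078)),"disc",S(pix2w(K,W,(350,255),.078)))
# w4 pose
W4=W.copy();T=np.eye(4);T[:3,:3]=Rdown(np.radians(40));T[:3,3]=[.51741,-.1519,.13002];W4=T@np.array(robot.get_calibration("wrist")["tool_from_camera"])
print("w4 flange",S(pix2w(K,W4,(537,188),.078)),"disc",S(pix2w(K,W4,(425,228),.078)))
# w0
T[:3,:3]=Rdown(0);T[:3,3]=[.575,0,.2313];W0=T@np.array(robot.get_calibration("wrist")["tool_from_camera"])
f=lambda x,y:(280+x/4,110+y/4)
print("w0 flange",S(pix2w(K,W0,(311,283),.078)),"disc",S(pix2w(K,W0,(280,336),.078)))
print("w0 shoulder top",S(pix2w(K,W0,f(318,214),.078)),S(pix2w(K,W0,f(457,292),.078)))
for z in(.06,.07,.08,.09,.1):print(z,"stop rear top",S(pix2w(K,W0,f(278,150),z)),S(pix2w(K,W0,f(470,257),z)))
for z in(.045,):print(z,"stop front base",S(pix2w(K,W0,f(285,73),z)),S(pix2w(K,W0,f(605,268),z)))
print("base front",S(pix2w(K,W0,(325,103),.045)))
for z in(.06,.07,.08,.09,.1):print(z,"stop rear top now",S(pix2w(K,W,(440+693/4,50+127/4),z)))
```

```text
now flange (np.float64(120.50953991736819), np.float64(0.6265148437851571)) disc (np.float64(60.42123558917776), np.float64(-0.10596476073675992))
w4 flange (np.float64(111.71332429703315), np.float64(0.4659625874644514)) disc (np.float64(56.41578348550559), np.float64(0.8856583755288322))
w0 flange (np.float64(107.87990539253565), np.float64(-0.4776872397371942)) disc (np.float64(54.07581090159159), np.float64(0.4348977985691879))
w0 shoulder top (np.float64(205.89609801100812), np.float64(-15.468703159612847)) (np.float64(206.13545747887542), np.float64(13.51118393686917))
0.06 stop rear top (np.float64(210.79639237555733), np.float64(-25.16043094391244)) (np.float64(211.39810802222803), np.float64(16.684379701218717))
0.07 stop rear top (np.float64(211.48781193275232), np.float64(-26.364300357008098)) (np.float64(212.07040226991904), np.float64(14.150488442835739))
0.08 stop rear top (np.float64(212.17923148994726), np.float64(-27.568169770103847)) (np.float64(212.74269651761), np.float64(11.616597184452676))
0.09 stop rear top (np.float64(212.87065104714222), np.float64(-28.77203
[... 187 characters left out ...]
2), np.float64(6.548814667686746))
0.045 stop front base (np.float64(222.9274650038606), np.float64(-29.592544656847874)) (np.float64(221.66329769829937), np.float64(45.05803622643462))
base front (np.float64(229.13614635951566), np.float64(-56.22483154086231))
0.06 stop rear top now (np.float64(205.52617869735073), np.float64(-33.03127963830824))
0.07 stop rear top now (np.float64(199.4223293336775), np.float64(-35.024025336544824))
0.08 stop rear top now (np.float64(193.31847997000435), np.float64(-37.01677103478143))
0.09 stop rear top now (np.float64(187.21463060633116), np.float64(-39.009516733018025))
0.1 stop rear top now (np.float64(181.1107812426579), np.float64(-41.00226243125461))
```

View pics/w9.png

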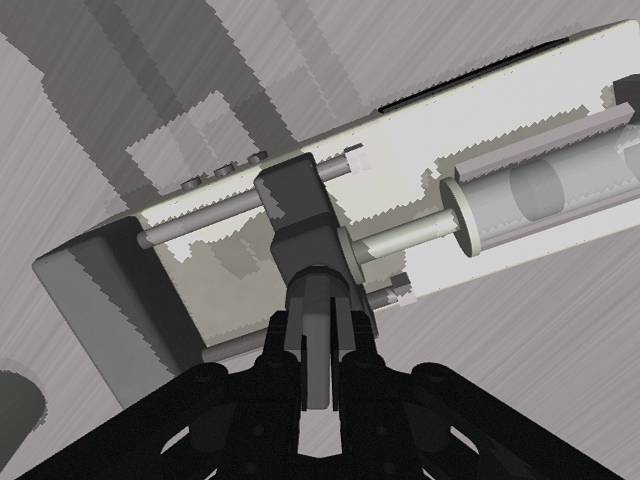

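Run:
```python
from h import *
p0=np.load("p0.npy")
def go(s):
    robot.line_to(p0+s*PY-.0002*PX,vel=.015);robot.wait(.1);st,F,T=rep();print("s %.4f act %.4f"%(s,(st["position"]-p0)@PY))
go(.0482); go(.0455); go(.0445)
a=cv2.imread("pics/scene0.png")[225:315,260:340];b=robot.camera("scene")[225:315,260:340]
cv2.imwrite("pics/cmp.png",cv2.resize(np.hstack([a,b]),(800,450),interpolation=cv2.INTER_CUBIC))
```

```text
t14.43 pos [ 0.5381 -0.1132  0.13  ] w0.095 Fx-0.4 Fy-12.0 Fz7.3 T[-1.775  0.99   0.025] phi40.1
s 0.0482 act 0.0445
t14.92 pos [ 0.5379 -0.1135  0.1301] w0.091 Fx-0.1 Fy-5.4 Fz5.9 T[-0.845  0.43  -0.036] phi40.1
s 0.0455 act 0.0440
t15.32 pos [ 0.5377 -0.1137  0.13  ] w0.093 Fx-0.3 Fy-3.5 Fz5.9 T[-0.509  0.223 -0.058] phi40.0
s 0.0445 act 0.0438
```

View pics/cmp.png

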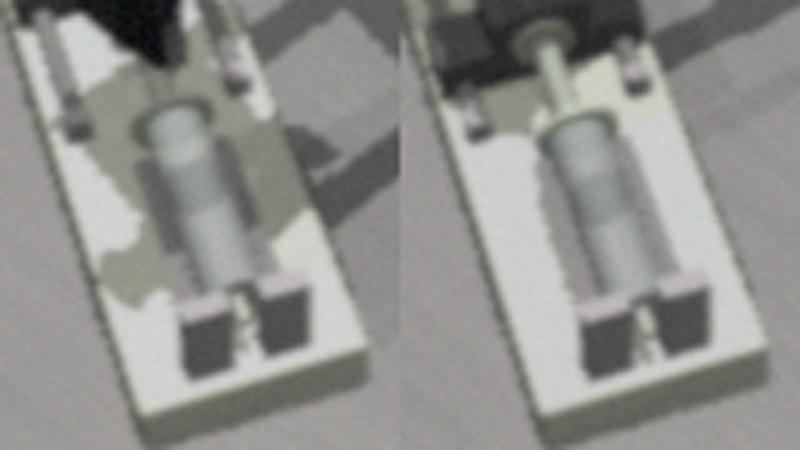

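```bash
cat > turn.py <<'E'
from h import *
import sys
step=float(sys.argv[1]);n=int(sys.argv[2])
p0=np.load("p0.npy")
try: q=np.load("q.npy")
except Exception:
    q=np.array(robot.inverse_kinematics(p0+.0447*PY-.0002*PX,Rdown(np.radians(40))))
for i in range(n):
    q[5]+=step; robot.move_joints(q); np.save("q.npy",q); robot.wait(.05)
    F=[];T=[]
    for k in range(3):
        st=robot.state();F.append(st["ft_force"]);T.append(st["ft_torque"][2]);robot.wait(.015)
    F=np.mean(F,0);tz=np.mean(T)
    print("t%.2f q6 %.1f act %.1f Fx%.1f Fy%.1f Fz%.1f tz %.3f eff6 %.3f w%.3f"%(st["time"],q[5],st["joint_positions"][5],F@PX,F@PY,F[2],tz,st["joint_efforts"][5],st["width"]),flush=True)
    if abs(tz)>.22 or abs(F@PY)>9 or abs(F@PX)>12: print("STOP");break
E
python3 turn.py 4 5
```

```text
t15.72 q6 -56.9 act -56.9 Fx-0.9 Fy-4.5 Fz6.3 tz -0.069 eff6 -0.047 w0.095
t16.07 q6 -52.9 act -52.9 Fx-0.5 Fy-4.5 Fz6.7 tz -0.032 eff6 -0.047 w0.096
t16.42 q6 -48.9 act -48.9 Fx-1.4 Fy-5.0 Fz6.5 tz -0.082 eff6 -0.047 w0.093
t16.77 q6 -44.9 act -44.9 Fx-0.8 Fy-4.7 Fz6.2 tz -0.071 eff6 -0.047 w0.091
t17.12 q6 -40.9 act -40.9 Fx-0.7 Fy-4.8 Fz6.1 tz -0.038 eff6 -0.047 w0.101
```

```bash
sed -i 's/if abs(tz)>.22/if abs(st["joint_efforts"][5])>.15 or abs(tz)>.22/' turn.py; python3 turn.py 4 33
```

```text
t17.47 q6 -36.9 act -36.9 Fx-0.3 Fy-3.8 Fz6.1 tz -0.046 eff6 -0.047 w0.093
t17.82 q6 -32.9 act -32.9 Fx-0.6 Fy-4.8 Fz6.5 tz -0.066 eff6 -0.047 w0.098
t18.17 q6 -28.9 act -28.9 Fx-0.7 Fy-4.5 Fz6.6 tz -0.042 eff6 -0.047 w0.098
t18.52 q6 -24.9 act -24.9 Fx-1.1 Fy-4.5 Fz6.0 tz -0.063 eff6 -0.047 w0.095
t18.87 q6 -20.9 act -20.9 Fx-0.3 Fy-4.9 Fz6.7 tz -0.062 eff6 -0.047 w0.094
t19.22 q6 -16.9 act -16.9 Fx-0.7 Fy-4.3 Fz6.6 tz -0.029 eff6 -0.047 w0.093
t19.57 q6 -12.9 act -12.9 Fx-1.0 Fy-4.2 Fz6.1 tz -0.024 eff6 -0.047 w0.094
t19.92 q6 -8.9 act -8.9 Fx-0.2 Fy-4.6 Fz6.4 tz -0.065 eff6 -0.047 w0.097
t20.27 q6 -4.9 act -4.9 Fx-0.7 Fy-4.3 Fz6.7 tz -0.025 eff6 -0.047 w0.092
t20.62 q6 -0.9 act -0.9 Fx-0.6 Fy-4.7 Fz6.6 tz -0.052 eff6 -0.047 w0.098
t20.97 q6 3.1 act 3.1 Fx-1.1 Fy-4.0 Fz6.0 tz -0.028 eff6 -0.047 w0.097
t21.32 q6 7.1 act 7.1 Fx-0.3 Fy-4.8 Fz6.5 tz -0.047 eff6 -0.047 w0.095
t21.67 q6 11.1 act 11.1 Fx-0.8 Fy-4.5 Fz6.4 tz -0.025 eff6 -0.047 w0.093
t22.02 q6 15.1 act 15.1 Fx-0.5 Fy-5.3 Fz6.6 tz -0.086 eff6 -0.047 w0.096
t22.37 q6 19.1 act 19.1 Fx-1.0 Fy-4.4 Fz6.8 tz -0.049 eff6 -0.047 w0.089
t22.72 q6 23.1 act 23.1 Fx-1.2 Fy-4.9 Fz6.8 tz -0.027 eff6 -0.047 w0.095
t23.07 q6 27.1 act 27.1 Fx-0.5 Fy-4.3 Fz6.1 tz -0.065 eff6 -0.048 w0.098
t23.42 q6 31.1 act 31.1 Fx-0.7 Fy-4.7 Fz6.7 tz -0.050 eff6 -0.048 w0.097
t23.77 q6 35.1 act 35.1 Fx-1.1 Fy-4.2 Fz7.1 tz -0.037 eff6 -0.048 w0.095
t24.12 q6 39.1 act 39.1 Fx-0.7 Fy-4.6 Fz6.7 tz -0.067 eff6 -0.048 w0.091
t24.47 q6 43.1 act 43.1 Fx-0.8 Fy-4.5 Fz7.2 tz -0.011 eff6 -0.048 w0.095
t24.82 q6 47.1 act 47.1 Fx-1.0 Fy-4.1 Fz6.6 tz -0.052 eff6 -0.048 w0.091
t25.17 q6 51.1 act 51.1 Fx-0.6 Fy-4.8 Fz6.9 tz -0.017 eff6 -0.048 w0.090
t25.52 q6 55.1 act 55.1 Fx-0.8 Fy-4.6 Fz6.7 tz -0.066 eff6 -0.048 w0.097
t25.87 q6 59.1 act 59.1 Fx-1.1 Fy-5.0 Fz6.8 tz 0.229 eff6 0.215 w0.091
STOP
```

```bash
sed -i 's/>.15 or abs(tz)>.22/>.6/' turn.py; python3 turn.py 2.5 2
```

```text
t26.22 q6 61.6 act 61.6 Fx-0.7 Fy-4.9 Fz7.0 tz 0.285 eff6 0.301 w0.094
t26.57 q6 64.1 act 64.1 Fx-1.3 Fy-4.7 Fz7.3 tz 0.322 eff6 0.303 w0.094
```

```bash
python3 turn.py 2.0 2
python3 - <<'E'
from h import *
robot.set_gripper(1.0); robot.wait(.2); st,F,T=rep()
p=st["position"].copy(); p[2]=.25; robot.line_to(p,vel=.15); robot.wait(.2); st,F,T=rep()
im=robot.camera("wrist");cv2.imwrite("pics/w10.png",im)
a=robot.camera("scene");cv2.imwrite("pics/sc10.png",cv2.resize(a[180:320,240:400],(686,600),interpolation=cv2.INTER_CUBIC))
E
```

```text
t26.92 q6 66.1 act 66.1 Fx-1.3 Fy-5.3 Fz7.0 tz 0.315 eff6 0.328 w0.095
t27.27 q6 68.1 act 68.1 Fx-0.2 Fy-5.1 Fz6.9 tz 0.305 eff6 0.329 w0.092
t28.24 pos [ 0.5385 -0.1131  0.13  ] w0.999 Fx0.1 Fy0.2 Fz-0.3 T[-0.009 -0.009  0.01 ] phi-89.0
t29.44 pos [ 0.5379 -0.1129  0.2488] w1.001 Fx-0.2 Fy-0.3 Fz-0.8 T[-0.014  0.005  0.011] phi-89.0
```

View pics/w10.png

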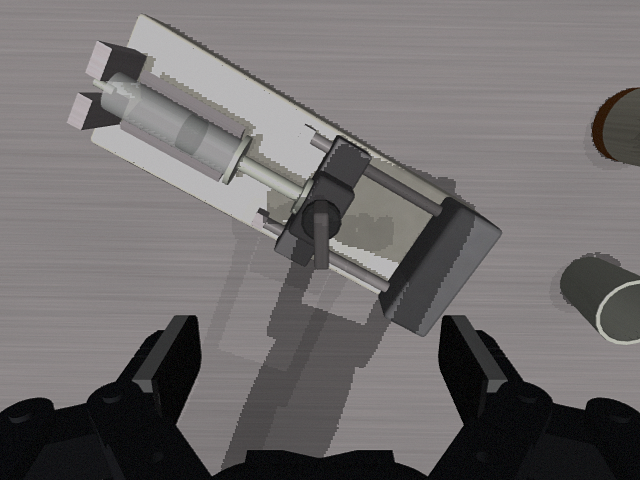

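View pics/sc10.png

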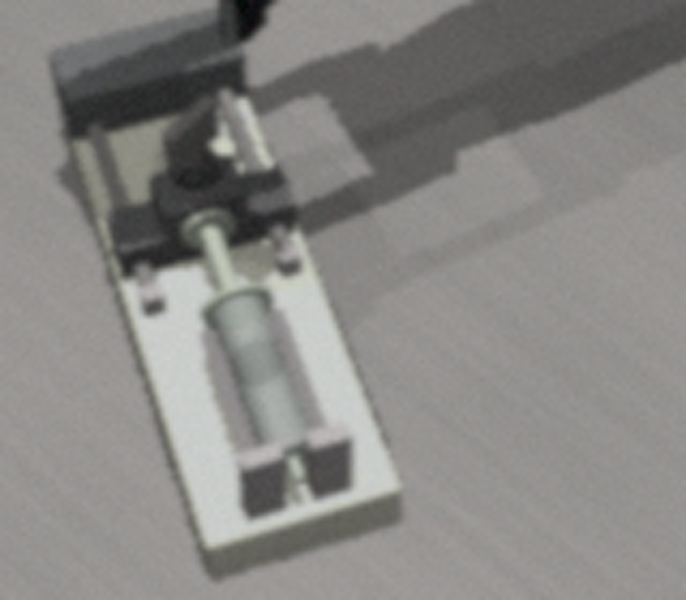

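```bash
python3 -c "
from bench import robot
robot.job_done(); print(robot.state()['time'])"
```

```text
the job is handed in; nothing more can be done
the job is handed in; nothing more can be done
```

The syringe is pushed home, the lock screw is tightened until its clutch slipped, and the job is handed in at about 29.5 s of the 64 s. No verdict was reported.

- **Pushing home:** I gripped the wing and slid the carriage about 44 mm until it stopped dead. At 12 N total push, roughly 8 N of it on the syringe after carriage friction, it moved less than 1 mm more. I then eased the push off.
- **Tightening:** I turned the wing about 129° clockwise in one grip. The torque rose at about 120° and levelled at 0.30–0.33 N m over the last 9° (0.3 N m is what the task says stays felt at a pause). I put the clutch slip at 7–13°, inferred from torque and angle, not measured directly.
- **Release and final checks:** I opened the gripper and lifted clear, with tool forces back to about zero. The last pictures show the syringe shoulder at the front stop and the plunger disc against the carriage. I kept the gripper clear of the bottle, cup and rack, but did not re-measure their positions.
- **What went wrong or disagreed:**
  - I first came down on the wing with the jaws a quarter turn off and corrected it before closing them.
  - The stop-force trigger fired once earlier than I expected, so I confirmed the stop with small extra pushes and before/after pictures.
  - Camera estimates of the syringe's travel differed by a few millimetres (about 6 to 9 mm), so "home" rests on the hard stop and the pictures.

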